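Open the plane locker and hold its sprung gate wide

TASK

Open the plane locker: squeeze the tabs of the catch near the gate's free end fully together first, then those of the catch near the hinge, and leave both catches squeezed. Then take the gate by the upright wooden post on its top edge, swing it out past its detent until it stands wide open, at least square to the locker front, and keep holding it there by the post, as it springs back: the program finishes while the fingers still hold the gate. Do not disturb the other things on the bench.

Things in the scene. Friction and masses are not known exactly. Their poses are not given: they have to be found in the camera images.
- locker: fixed plywood locker for planes, 320 mm wide (y), 160 deep (x), 130 tall, on a 12 mm base that juts out 120 mm in front as a ledge. Origin under the middle of the box at bench height; x points from its front to its back (roughly away from the robot), y left along the front, z up. The gate closes the front, middle plane at locker x = -85 mm
- gate_hinge (a point): point on the gate's upright hinge axis, at the left (+y) end of the front, level with the gate's top edge (130 mm above the bench); fixed to the locker. At gate angle a the post lies from it at 155 mm x (-sin a, -cos a) in locker x, y
- gate (a joint): gate angle (rad): 0 shut, grows as the free end swings out towards the robot, clockwise seen from above; 1.57 square, stop at 1.75. A damped spring pulls it shut (1 N at the post when shut, 4 N when square); near 0.85 to 0.95 a sprung ball under it rides over a steel bar on the ledge (up to 11 N at the post). Let go beyond, it rests against the bar at about 1.05. A latched catch stops it by 0.09
- gate_post: upright round wooden post (it turns freely on its axis) to take the gate by, 18 mm diameter, 50 mm tall, on the gate's top edge 155 mm from the hinge axis; origin at its foot, 130 mm above the bench. Studs and hooks of the catches stand 10 mm above the top edge, 30 mm and more from the post: keep fingertips 12 mm or more above that edge
- post_grip (a point): point on the post's axis 36 mm above its foot, where to grip it
- catch_one_mid (a point): point midway between the two upright tabs of the first catch (the right one, near the gate's free end), on the locker's front board just behind the gate, at a good height to pinch. Tabs: dark steel, 12 mm thick (locker y), 26 wide (locker x), tops 13 mm above this point and 41 above the board; side by side along locker y, 56 mm over the outer faces when apart, 36 fully squeezed
- catch_one (a joint): travel of each tab of the first catch: 0 apart (latched), 0.010 m fully squeezed. The two tabs are geared together, so both move inward equally; about 4 N moves them and they stay where left. One tab has a hook in front of a stud on the gate's top edge, clear of it from about 0.007 m
- catch_two_mid (a point): point midway between the two upright tabs of the second catch (the left one, near the hinge), on the locker's front board just behind the gate, at a good height to pinch. Tabs: dark steel, 12 mm thick (locker y), 26 wide (locker x), tops 13 mm above this point and 41 above the board; side by side along locker y, 56 mm over the outer faces when apart, 36 fully squeezed
- catch_two (a joint): travel of each tab of the second catch: 0 apart (latched), 0.010 m fully squeezed. The two tabs are geared together, so both move inward equally; about 4 N moves them and they stay where left. One tab has a hook in front of a stud on the gate's top edge, clear of it from about 0.007 m
- block_plane: a small loose hand plane, steel with dark wood grips, 160 x 50 x 54 mm, beside the work; bystander; origin under its centre
- glue_bottle: a white closed glue bottle, 56 mm diameter, 160 mm tall, standing; bystander; origin under its centre
- mallet: a hammer lying flat on the bench, handle towards its own -x; bystander; origin under it
- tape_measure: a yellow tape measure 70 x 36 x 65 mm standing on its edge; bystander; origin under its centre

How it is judged:
By the outcome, as a careful person would: the job done as asked, in the order asked, and still so for the second after the job is handed in, while the arm keeps its last pose, push and grip.
It also fails if it takes over 45 s, if anything falls off the work surface, if the arm or the gripper's body presses on something with over 40 N, if the wrist force passes 120 N, or if a joint passes its speed limit or range.

ROBOT

A 7-joint arm with a two-finger parallel gripper is mounted at the origin on the work surface. World frame = base frame: x ahead of the robot, y to its left, z up, the work surface at z = 0. Lengths are in mm, angles in rad, forces in N, time in s.
With the tool pointing down it reaches from about 425 to 800 mm from the base axis. Payload 8.3 kg.
Tool frame: the origin (TCP) lies at the very end of the fingers, on their centre line; the grasp point (between the pads) lies 19 mm behind it; z points along the fingers, y is the line along which they close (so a half turn about z gives the same grasp; the last joint's range is limited). The gripper opens to 85 mm and grips with 20 to 120 N. Pads are 22 mm wide; open, the fingers measure 114 mm over their backs; the gripper's body (76 mm by 85 mm) begins 54 mm behind the grasp point. The pads swing forward as they close: fully open they stand 13 mm farther back than shut.
Start: joints at [-1.398, 0.383, 0.016, 1.37, -0.006, 1.388, -0.046], TCP at [145.961, 607.699, 231.279] pointing down, gripper open.
Joint ranges: [-2.95, 2.95], [-0.25, 2.06], [-1.52, 1.56], [0.18, 2.33], [-1.44, 4.58], [0.02, 2.06], [-3.01, 3.01]. Speed limits (rad/s): [2.39, 2.39, 3.01, 3.01, 3.14, 3.14, 3.14].

INTERFACE

Orientations are given as [roll, pitch, yaw] about the fixed x, y, z axes, in that order (R = Rz(yaw) Ry(pitch) Rx(roll)).
In Python, from plant import monitor, snapshot, arm, nets gives the robot as it stands.
- The arm moves only by the shell command python3 -m creep 'ROWS' [FORCE]. ROWS is JSON, a list of rows, each an object of numbers: "wx", "wy", "wz": the turn, a rotation vector about the tool's x, y, z scaled (see below); "x", "y", "z": the shift along the tool's x, y, z scaled (see below); "jaw": the finger opening in mm, from 0 to 85.4. A call has 1 to 5 rows; each row shifts and turns the commanded pose from where the row before left it, along the tool's axes as they then stand; what a row does not reach is not made up. The controller multiplies each number of a shift by 1 m and each number of a turn by 180 degrees. A row lasts 1/8 s, in which the tool goes at most 62.5 mm and 10.7 degrees, less where a joint would pass 70% of its speed; a pose out of reach is approached as far as the arm can. A call with a number of a shift or a turn outside -1 to 1 is refused whole. A call with a gripper value outside its range is refused whole. The fingers move at their own pace and stop on an object; FORCE is the grip in N (left out, the last holds). Time passes only in rows, so rows that do not move let the fingers close. It gives the time, the measured TCP pose, the force, the opening and the grip force at its end, in the units of the state.
- monitor.get_obs(): the state, without advancing time (a new reading comes with each control period).
- snapshot(name): name is "side" or "top" or "wrist"; returns a dict with "color" (480x640x3 uint8, red, green, blue), "depth" (480x640 float32, mm along the optical axis (not along the pixel's ray), 0 where there is no reading), "fx", "fy", "cx", "cy" (pixels), "extrinsics" (4x4, takes a point from camera to world coordinates). Camera axes: x right, y down, z forward; pixel columns grow to the right and rows downward; lengths in mm; the calibration is good to about 2 mm. A picture is of the moment at which its call begins.
- arm.hand_in(): hands the job in; it is judged then, once.
Trained networks look in a picture, given as the dict that the camera call returned (one of the last four; its "shot" number tells which), for a name from the list of things; names that differ only in an ending like _2 or _b are one class to them, and where a whole thing is asked for, a point or a joint stands for the part that bears it (a point fixed in the world has none). Each returns a list of dicts, best first, with "score" (0 to 1); they miss things now and then, are a little off and sometimes report something else, mostly with a low value. They report only what shows in the picture. A call takes as long as a camera call.
- nets.trace(picture, thing): "region" (480x640 bool, what is visible of it) and "xy" ([column, row] in pixels, amid what is visible of it).
The state is a dict: "clock": time; "joint_pos": joint angles; "qvel": joint speeds; "effort": joint torques, N m; "tool_pos": TCP position; "ee_rot": TCP orientation; "contact_force": force on the tool from outside, world axes, zero at the start; "ft_torque": the same for the moment, N m; "grip_width": finger opening in mm; "grasp_force": force on a finger pad.
Only numpy, scipy, OpenCV 4.12 (cv2) and the standard library are available. Lean on these libraries where they do the work, as an engineer would, in place of code of your own. Each camera call takes 0.05 s, during which the arm holds its last target. There are 200 camera calls.

## Working session

There is one attempt and no reset: what is moved stays moved. The work goes in short steps, Python scripts to look and compute and a shell command to move; the robot and the scene stay as the last step left them, time stands still between calls to the robot, and variables do not carry over. Pictures are saved under pics/ and viewed, at most 10 in all, crops included, and the job is handed in when it is done.

```bash
ls; mkdir -p pics; python3 - <<'E'
from plant import monitor,snapshot,nets
import cv2,numpy as np
o=monitor.get_obs();print(o)
for n in["top","side"]:
    s=snapshot(n);cv2.imwrite(f"pics/{n}0.png",s["color"][:,:,::-1])
    E=np.array(s["extrinsics"]);print(n,E.round(3).tolist(),s["fx"])
    for t in["locker","gate","gate_post","catch_one","catch_two","catch_one_mid","catch_two_mid","post_grip","glue_bottle","block_plane","mallet","tape_measure"]:
        for r in nets.trace(s,t)[:2]:
            m=r["region"]&(s["depth"]>0);v,u=np.nonzero(m);d=s["depth"][m]
            P=np.c_[(u-s["cx"])/s["fx"]*d,(v-s["cy"])/s["fy"]*d,d]@E[:3,:3].T+E[:3,3]
            print(t,round(r["score"],2),np.round(r["xy"]),m.sum(),np.median(P,0).round() if len(P) else 0,np.percentile(P,2,axis=0).round() if len(P) else 0,np.percentile(P,98,axis=0).round()if len(P) else 0)
E
```

```text
pics
{'clock': 0.0, 'joint_pos': array([-1.39791211,  0.38428164,  0.01641797,  1.37114684, -0.00629338,
        1.38816827, -0.04650889]), 'qvel': array([-0.00030876, -0.00128735, -0.0003831 , -0.00081208, -0.00050397,
        0.00147438,  0.0002403 ]), 'effort': array([ 4.79778248e-05, -6.27583408e+01,  8.44247583e-01, -3.71828985e+01,
        1.65712635e-02,  1.41038417e-02, -9.00134324e-06]), 'tool_pos': array([145.88140846, 607.23454971, 230.25540881]), 'ee_rot': array([-3.13963958e+00,  5.91443987e-05,  2.90582380e+00]), 'contact_force': array([ 0.66733603,  0.14783617, -0.20886702]), 'ft_torque': array([-0.00452871, -0.05516257,  0.0413433 ]), 'grasp_force': 0.0, 'grip_width': 85.31392638169831}
top [[0.019, -0.992, 0.124, 391.111], [-1.0, -0.017, 0.016, 0.078], [-0.013, -0.125, -0.992, 1315.048], [0.0, 0.0, 0.0, 1.0]] 458.19159177529076
locker 0.65 [292. 202.] 12688 [647.  73. 124.] [512. -83.   6.] [786. 228. 155.]
gate 0.73 [292. 213.] 1312 [619.  75. 122.] [601. -52.  43.] [639. 204. 177.]
gate_post 0.53 [302. 209.] 82 [623.  49. 163.] [616.  37. 127.] [632.  61. 182.]
cat
[... 1231 characters left out ...]
1.]
catch_one 0.19 [392. 362.] 863 [ 627. -398.   53.] [ 601. -414.    6.] [ 667. -363.   66.]
catch_one_mid 0.85 [349. 251.] 8556 [654.  -4.  75.] [519. -91.   6.] [796. 217. 163.]
catch_two_mid 0.7 [340. 205.] 124 [650. 135. 150.] [604. 128. 131.] [672. 145. 171.]
catch_two_mid 0.57 [348. 249.] 8539 [654.  -3.  75.] [518. -91.   7.] [797. 218. 163.]
glue_bottle 0.94 [309. 194.] 522 [625. 417.  72.] [601. 405.   4.] [653. 438. 158.]
glue_bottle 0.56 [349. 248.] 8659 [654.  -3.  73.] [519. -91.   4.] [798. 221. 163.]
block_plane 0.75 [260. 206.] 585 [442. 428.  25.] [377. 408.   2.] [519. 463.  54.]
tape_measure 0.59 [392. 360.] 854 [ 627. -398.   53.] [ 601. -415.    8.] [ 667. -366.   66.]
```

```bash
python3 - <<'E'
import cv2,numpy as np
a=cv2.imread("pics/top0.png")[140:300,200:390];b=cv2.imread("pics/side0.png")[160:320,260:450]
cv2.imwrite("pics/c0.png",np.hstack([cv2.resize(a,(400,337),interpolation=2),cv2.resize(b,(400,337),interpolation=2)]))
E
```

```text
(no output)
```

View pics/c0.png

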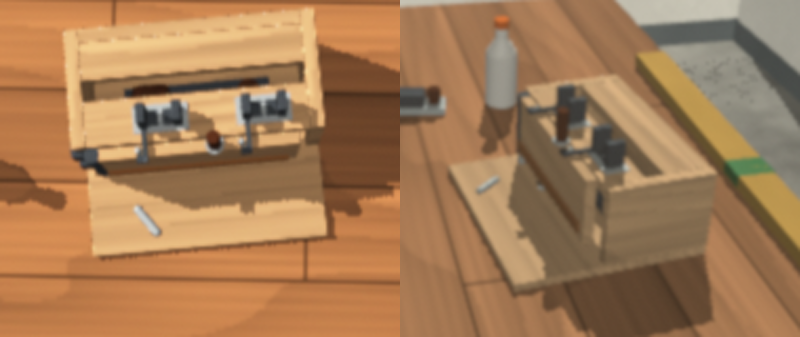

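Crop shows the locker yawed slightly, both catches at crop-left (165,118) and (265,105), post at (213,140), hinge at the left.

```bash
cat > h.py <<'E'
import numpy as np,cv2
def cloud(s):
    d=s["depth"];v,u=np.mgrid[:480,:640];E=np.array(s["extrinsics"])
    P=np.stack([(u-s["cx"])/s["fx"]*d,(v-s["cy"])/s["fy"]*d,d],-1)@E[:3,:3].T+E[:3,3]
    P[d<=0]=np.nan;return P
E
python3 - <<'E'
from h import *
from plant import snapshot
for n in["top","side"]:
    s=snapshot(n);P=cloud(s);z=P[...,2]
    box=(P[...,0]>480)&(P[...,0]<850)&(P[...,1]>-130)&(P[...,1]<280)
    for lo,hi in[(5,20),(120,140),(160,176)]:
        m=box&(z>lo)&(z<hi);q=P[m][:,:2].astype(np.float32)
        r=cv2.minAreaRect(q);print(n,lo,m.sum(),r,np.median(z[m]))
    m=(box&(z>155)).astype(np.uint8);k,l=cv2.connectedComponents(m)
    for i in range(1,k):
        q=P[l==i];print(len(q),q.mean(0).round(1),q.min(0).round(),q.max(0).round(),s["color"][l==i].mean(0).round())
    # box outline corners
    m=(box&(z>3)).astype(np.uint8);q=P[m>0][:,:2].astype(np.float32);r=cv2.minAreaRect(q);print(r,cv2.boxPoints(r).round())
E
```

```text
top 5 4818 ((663.9906005859375, 73.52571105957031), (367.53692626953125, 402.4007263183594), 0.8169915676116943) 11.055907723411451
top 120 6204 ((698.9814453125, 77.1427001953125), (181.9465789794922, 320.3297424316406), 6.101834297180176) 129.15331968355986
top 160 204 ((648.3529663085938, 51.568851470947266), (61.55759811401367, 185.3457794189453), 6.076181888580322) 168.61936796239092
52 [673.6 -32.8 167.6] [662. -40. 155.] [686. -26. 173.] [80. 81. 83.]
52 [669.9  10.6 167.9] [658.   4. 157.] [684.  17. 173.] [89. 89. 89.]
54 [660.6  95.9 167.8] [648.  89. 156.] [674. 102. 173.] [81. 82. 82.]
53 [655.  139.3 167.4] [644. 132. 157.] [668. 145. 173.] [80. 82. 83.]
49 [624.6  48.9 175.8] [617.  41. 156.] [634.  56. 182.] [90. 55. 38.]
((665.0320434570312, 74.06436157226562), (369.907470703125, 408.04571533203125), 0.0005182144814170897) [[ 480.  278.]
 [ 480. -130.]
 [ 850. -130.]
 [ 850.  278.]]
side 5 2740 ((651.4818725585938, 69.97039794921875), (280.2713623046875, 326.7733154296875), 6.172372341156006) 11.391265251861228
side 120 2482 ((701.6306762695312, 75.4334945678711), (182.77769470214844, 324.6097412109375), 6.232699394226074) 129.45237161659998
side 160 197 ((651.14697265625, 49.57954025268555), (61.69375228881836, 188.7588348388672), 6.166994094848633) 167.3732485274429
48 [658.9 135.  164.6] [646. 129. 155.] [673. 144. 171.] [81. 76. 68.]
112 [644.3  66.1 167.2] [620.  36. 155.] [674. 100. 181.] [71. 60. 51.]
59 [672.4   6.2 163.9] [661.   2. 155.] [685.  14. 171.] [73. 70. 65.]
61 [677.2 -37.2 164.6] [665. -42. 156.] [691. -26. 172.] [69. 67. 63.]
((660.155029296875, 63.85621643066406), (310.8847961425781, 386.0339050292969), 5.238013744354248) [[ 488.  242.]
 [ 523. -143.]
 [ 833. -114.]
 [ 797.  270.]]
```

```bash
python3 -m creep '[{"wz":-0.0545},{"wz":-0.0545},{"x":-0.035,"y":-0.05},{"x":-0.035,"y":-0.05},{"x":-0.035,"y":-0.05}]' 40
```

```text
validation failed for argument at $[0]...
```

```bash
python3 -m creep '[{"wx":0,"wy":0,"wz":-0.0545,"x":0,"y":0,"z":0,"jaw":85},{"wx":0,"wy":0,"wz":-0.0545,"x":0,"y":0,"z":0,"jaw":85},{"wx":0,"wy":0,"wz":0,"x":-0.035,"y":-0.05,"z":0,"jaw":85},{"wx":0,"wy":0,"wz":0,"x":-0.035,"y":-0.05,"z":0,"jaw":85},{"wx":0,"wy":0,"wz":0,"x":-0.035,"y":-0.05,"z":0,"jaw":85}]' 40
```

```text
clock: 2.02
tool_pos: [267.5, 468.2, 231.4]
ee_rot: [3.141, 0.0, -3.035]
contact_force: [0.9, 1.1, 0.4]
grip_width: 85.5
grasp_force: 0.0
```

```bash
python3 -m creep '[{"wx":0,"wy":0,"wz":0,"x":-0.035,"y":-0.0515,"z":0,"jaw":85},{"wx":0,"wy":0,"wz":0,"x":-0.035,"y":-0.0515,"z":0,"jaw":85},{"wx":0,"wy":0,"wz":0,"x":-0.035,"y":-0.0515,"z":0,"jaw":85},{"wx":0,"wy":0,"wz":0,"x":-0.035,"y":-0.0515,"z":0,"jaw":85},{"wx":0,"wy":0,"wz":0,"x":-0.035,"y":-0.0515,"z":0,"jaw":85}]'
python3 -m creep '[{"wx":0,"wy":0,"wz":0,"x":-0.035,"y":-0.0515,"z":0,"jaw":85},{"wx":0,"wy":0,"wz":0,"x":-0.035,"y":-0.0515,"z":0,"jaw":85},{"wx":0,"wy":0,"wz":0,"x":-0.035,"y":-0.0515,"z":0,"jaw":85},{"wx":0,"wy":0,"wz":0,"x":-0.035,"y":-0.0515,"z":0,"jaw":85},{"wx":0,"wy":0,"wz":0,"x":-0.035,"y":-0.0515,"z":0,"jaw":85}]'
```

```text
clock: 2.65
tool_pos: [468.9, 230.7, 231.7]
ee_rot: [3.141, 0.001, -3.035]
contact_force: [0.8, 0.9, -0.7]
grip_width: 84.8
grasp_force: 0.0
clock: 3.28
tool_pos: [670.4, -6.2, 231.5]
ee_rot: [3.141, 0.001, -3.034]
contact_force: [0.9, 1.1, -0.0]
grip_width: 85.2
grasp_force: 0.0
```

```bash
python3 - <<'E'
from h import *
from plant import snapshot,monitor
o=monitor.get_obs();print(o["tool_pos"],o["ee_rot"],o["joint_pos"].round(2))
s=snapshot("wrist");cv2.imwrite("pics/w1.png",s["color"][:,:,::-1]);P=cloud(s);z=P[...,2]
a=0.1065;R=np.array([[np.cos(a),np.sin(a)],[-np.sin(a),np.cos(a)]])
m=((z>158)&(z<185)&(P[...,0]>600)&(P[...,0]<700)).astype(np.uint8);k,l,st,c=cv2.connectedComponentsWithStats(m)
for i in range(1,k):
    if st[i,4]>60:
        q=P[l==i];L=q[:,:2]@R.T;lo,hi=np.percentile(L,2,axis=0),np.percentile(L,98,axis=0);print(st[i],c[i].round(),np.median(q,0).round(1),hi-lo,"mid",((lo+hi)/2@R).round(1),s["color"][l==i].mean(0).round())
E
```

```text
[670.41709307  -6.23764353 231.46073372] [ 3.14137719e+00  5.69035135e-04 -3.03391116e+00] [-0.32  0.51  0.44  1.24 -0.21  1.44  1.78]
[ 407  175   43   38 1175] [428. 193.] [627.3  48.6 180. ] [15.91104281 15.92673619] mid [627.8  50.3] [107.  79.  61.]
[ 263  235   23   47 1000] [274. 258.] [675.1 -30.5 170.2] [24.39459725 11.46864014] mid [676.4 -30.8] [105. 104. 101.]
[337 235  23  47 969] [348. 258.] [670.3  12.1 170.2] [24.69173525 11.57076511] mid [671.9  12.4] [108. 106. 103.]
[ 476  235   33   47 1254] [492. 258.] [661.9  95.2 169.8] [24.59178914 11.2980284 ] mid [662.7  97.4] [97. 96. 93.]
[ 547  235   39   47 1431] [566. 258.] [657.4 137.9 169.6] [24.6722909  11.56639031] mid [658.1 141. ] [99. 96. 92.]
```

View pics/w1.png

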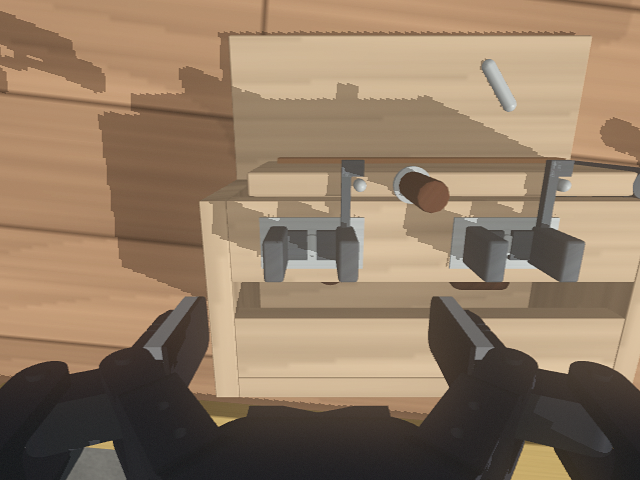

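Wrist view: catch one tabs at (274,258) and (348,258), catch two at (492,258) and (566,258), post top at (428,193); heights and widths match. Going down on catch one.

```bash
python3 -m creep '[{"wx":0,"wy":0,"wz":0,"x":-0.0033,"y":-0.0034,"z":0.033,"jaw":85},{"wx":0,"wy":0,"wz":0,"x":0,"y":0,"z":0.03,"jaw":85},{"wx":0,"wy":0,"wz":0,"x":0,"y":0,"z":0.03,"jaw":85},{"wx":0,"wy":0,"wz":0,"x":0,"y":0,"z":0,"jaw":65},{"wx":0,"wy":0,"wz":0,"x":0,"y":0,"z":0,"jaw":55}]' 40
python3 -m creep '[{"wx":0,"wy":0,"wz":0,"x":0,"y":0,"z":0,"jaw":45},{"wx":0,"wy":0,"wz":0,"x":0,"y":0,"z":0,"jaw":36},{"wx":0,"wy":0,"wz":0,"x":0,"y":0,"z":0,"jaw":30},{"wx":0,"wy":0,"wz":0,"x":0,"y":0,"z":0,"jaw":30},{"wx":0,"wy":0,"wz":0,"x":0,"y":0,"z":0,"jaw":30}]'
```

```text
clock: 3.95
tool_pos: [673.1, -9.1, 139.6]
ee_rot: [-3.14, 0.001, -3.036]
contact_force: [-0.5, -0.5, 0.3]
grip_width: 54.8
grasp_force: 0.3
clock: 4.58
tool_pos: [674.1, -10.4, 141.1]
ee_rot: [-3.139, 0.004, -3.037]
contact_force: [-2.1, -7.1, 9.3]
grip_width: 34.5
grasp_force: 41.7
```

```bash
python3 -m creep '[{"wx":0,"wy":0,"wz":0,"x":0,"y":0,"z":0,"jaw":60},{"wx":0,"wy":0,"wz":0,"x":0,"y":0,"z":0,"jaw":85},{"wx":0,"wy":0,"wz":0,"x":0,"y":0,"z":0,"jaw":85},{"wx":0,"wy":0,"wz":0,"x":0,"y":0,"z":-0.045,"jaw":85},{"wx":0,"wy":0,"wz":0,"x":0,"y":0,"z":-0.045,"jaw":85}]'
python3 -m creep '[{"wx":0,"wy":0,"wz":0,"x":0,"y":0.043,"z":0,"jaw":85},{"wx":0,"wy":0,"wz":0,"x":0,"y":0.043,"z":0,"jaw":85},{"wx":0,"wy":0,"wz":0,"x":0,"y":0.043,"z":0,"jaw":85},{"wx":0,"wy":0,"wz":0,"x":0,"y":0,"z":0,"jaw":85}]'
python3 - <<'E'
from h import *
from plant import snapshot,monitor
o=monitor.get_obs();print(o["tool_pos"],o["ee_rot"],o["joint_pos"].round(2))
s=snapshot("wrist");P=cloud(s);z=P[...,2]
a=0.1065;R=np.array([[np.cos(a),np.sin(a)],[-np.sin(a),np.cos(a)]])
m=((z>158)&(z<185)&(P[...,0]>600)&(P[...,0]<700)).astype(np.uint8);k,l,st,c=cv2.connectedComponentsWithStats(m)
for i in range(1,k):
    if st[i,4]>60:
        q=P[l==i];L=q[:,:2]@R.T;lo,hi=np.percentile(L,2,axis=0),np.percentile(L,98,axis=0);print(c[i].round(),np.median(q,0).round(1),hi-lo,lo[1],hi[1],"mid",((lo+hi)/2@R).round(1))
E
```

```text
clock: 5.2
tool_pos: [672.4, -7.5, 228.8]
ee_rot: [3.141, -0.002, -3.034]
contact_force: [0.7, -0.1, 0.2]
grip_width: 85.1
grasp_force: 0.0
clock: 5.7
tool_pos: [658.1, 126.8, 227.7]
ee_rot: [3.138, -0.001, -3.026]
contact_force: [0.3, 0.9, -0.8]
grip_width: 85.2
grasp_force: 0.0
[658.07805115 126.83530244 227.70138699] [ 3.13842385e+00 -9.33007458e-04 -3.02648638e+00] [-0.5   0.51  0.41  1.25 -0.2   1.43  1.58]
[183. 190.] [626.8  54.  180. ] [15.914184   15.83626658] -22.85521872451125 -7.018952143488526 mid [627.6  52.1]
[ 61. 256.] [674.4 -17.4 169.6] [24.64063012 11.36983036] -97.62444119666237 -86.25461083985797 mid [675.4 -20.3]
[102. 256.] [671.7   6.  169.7] [24.62726845 11.33158685] -73.69438846846906 -62.36280162270921 mid [672.8   3.5]
[266. 257.] [661.1  98.8 170.2] [24.54569231 11.53540163] 21.67076823110705 33.20616985699251 mid [662.5  98.4]
[342. 257.] [656.4 141.4 170.2] [24.77827344 11.68973731] 65.17086693919677 76.8606042539541 mid [658.  141.8]
```

```bash
python3 -c "
from plant import monitor
o=monitor.get_obs();print(o['tool_pos'],o['ee_rot'])"
python3 -m creep '[{"wx":0,"wy":0,"wz":0,"x":0,"y":0,"z":0.02,"jaw":85},{"wx":0,"wy":0,"wz":0,"x":0,"y":0,"z":0,"jaw":85}]'
```

```text
[658.56785215 123.30715517 227.87785925] [ 3.14056334e+00 -6.83140613e-04 -3.03018709e+00]
clock: 6.0
tool_pos: [658.3, 118.7, 206.7]
ee_rot: [-3.141, -0.003, -3.037]
contact_force: [0.3, -0.1, -0.5]
grip_width: 85.0
grasp_force: 0.0
```

```bash
python3 -m creep '[{"wx":0,"wy":0,"wz":0,"x":-0.0015,"y":0.001,"z":0.034,"jaw":85},{"wx":0,"wy":0,"wz":0,"x":0,"y":0,"z":0.034,"jaw":85},{"wx":0,"wy":0,"wz":0,"x":0,"y":0,"z":0,"jaw":75},{"wx":0,"wy":0,"wz":0,"x":0,"y":0,"z":0,"jaw":62},{"wx":0,"wy":0,"wz":0,"x":0,"y":0,"z":0,"jaw":50}]' 40
python3 -m creep '[{"wx":0,"wy":0,"wz":0,"x":0,"y":0,"z":0,"jaw":42},{"wx":0,"wy":0,"wz":0,"x":0,"y":0,"z":0,"jaw":36},{"wx":0,"wy":0,"wz":0,"x":0,"y":0,"z":0,"jaw":30},{"wx":0,"wy":0,"wz":0,"x":0,"y":0,"z":0,"jaw":30},{"wx":0,"wy":0,"wz":0,"x":0,"y":0,"z":0,"jaw":30}]'
python3 -m creep '[{"wx":0,"wy":0,"wz":0,"x":0,"y":0,"z":0,"jaw":60},{"wx":0,"wy":0,"wz":0,"x":0,"y":0,"z":0,"jaw":85},{"wx":0,"wy":0,"wz":0,"x":0,"y":0,"z":0,"jaw":85},{"wx":0,"wy":0,"wz":0,"x":0,"y":0,"z":-0.045,"jaw":85},{"wx":0,"wy":0,"wz":0,"x":0,"y":0,"z":-0.045,"jaw":85}]'
```

```text
clock: 6.62
tool_pos: [662.0, 119.7, 143.0]
ee_rot: [-3.14, 0.004, -3.036]
contact_force: [0.7, -3.6, 1.8]
grip_width: 50.0
grasp_force: 1.4
clock: 7.25
tool_pos: [661.7, 119.0, 142.4]
ee_rot: [-3.14, 0.003, -3.037]
contact_force: [-1.3, -7.4, 10.1]
grip_width: 34.4
grasp_force: 41.7
clock: 7.88
tool_pos: [659.9, 121.9, 230.7]
ee_rot: [3.142, -0.002, -3.034]
contact_force: [0.8, -0.4, 0.1]
grip_width: 84.9
grasp_force: 0.0
```

```bash
python3 -m creep '[{"wx":0,"wy":0,"wz":0,"x":0.0205,"y":-0.034,"z":0,"jaw":85},{"wx":0,"wy":0,"wz":0,"x":0.0205,"y":-0.034,"z":0,"jaw":85},{"wx":0,"wy":0,"wz":0,"x":0,"y":0,"z":0,"jaw":60},{"wx":0,"wy":0,"wz":0,"x":0,"y":0,"z":0,"jaw":60}]' 80
python3 - <<'E'
from h import *
from plant import snapshot,monitor
s=snapshot("wrist");P=cloud(s);z=P[...,2]
cv2.imwrite("pics/w2.png",s["color"][:,:,::-1])
o=monitor.get_obs();print(o["tool_pos"],o["ee_rot"])
a=0.1065;R=np.array([[np.cos(a),np.sin(a)],[-np.sin(a),np.cos(a)]])
m=((z>158)&(z<185)&(P[...,0]>600)&(P[...,0]<700)).astype(np.uint8);k,l,st,c=cv2.connectedComponentsWithStats(m)
for i in range(1,k):
    if st[i,4]>60:
        q=P[l==i];L=q[:,:2]@R.T;lo,hi=np.percentile(L,2,axis=0),np.percentile(L,98,axis=0);print(c[i].round(),np.median(q,0).round(1),hi-lo,lo[1],hi[1],"mid",((lo+hi)/2@R).round(1))
E
```

```text
clock: 8.38
tool_pos: [627.0, 50.4, 230.3]
ee_rot: [3.141, 0.0, -3.034]
contact_force: [-0.3, 0.5, -0.2]
grip_width: 59.8
grasp_force: 0.0
[627.08343291  51.0206959  230.0778042 ] [ 3.14066629e+00 -1.71609804e-04 -3.03304138e+00]
[317. 258.] [625.2  50.9 180.1] [15.88854089 15.98352031] -23.857414895267453 -7.87389458874212 mid [627.4  51.1]
[190. 307.] [666.5 -22.  169.9] [17.08967407 11.18357632] -97.9509311804983 -86.76735485671698 mid [671.4 -21.1]
[445. 306.] [649.9 131.4 169.8] [16.10708582 11.39629829] 55.030476740177406 66.42677502807791 mid [654.5 131. ]
```

View pics/w2.png

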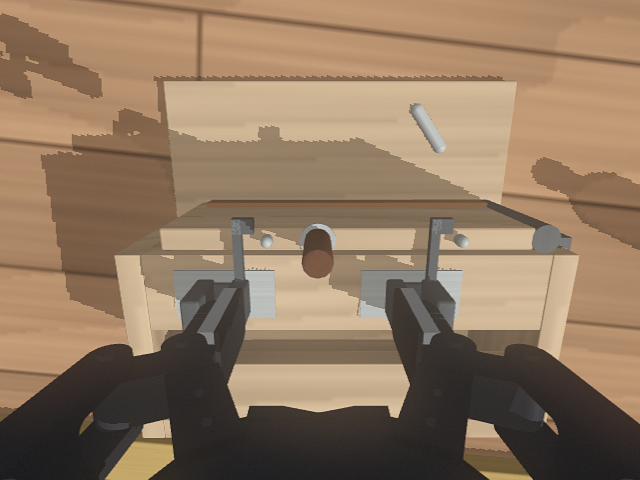

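Post centred between the fingers at (317,262); both catches look squeezed with hooks clear of the studs at (266,241) and (461,241).

```bash
python3 -m creep '[{"wx":0,"wy":0,"wz":0,"x":0,"y":0,"z":0.02,"jaw":45},{"wx":0,"wy":0,"wz":0,"x":0,"y":0,"z":0.03,"jaw":45},{"wx":0,"wy":0,"wz":0,"x":0,"y":0,"z":0.032,"jaw":45},{"wx":0,"wy":0,"wz":0,"x":0,"y":0,"z":0,"jaw":35},{"wx":0,"wy":0,"wz":0,"x":0,"y":0,"z":0,"jaw":25}]' 80
python3 -m creep '[{"wx":0,"wy":0,"wz":0,"x":0,"y":0,"z":0,"jaw":18},{"wx":0,"wy":0,"wz":0,"x":0,"y":0,"z":0,"jaw":10},{"wx":0,"wy":0,"wz":0,"x":0,"y":0,"z":0,"jaw":10},{"wx":0,"wy":0,"wz":0,"x":0,"y":0,"z":0,"jaw":10}]'
```

```text
clock: 9.05
tool_pos: [627.7, 50.2, 149.4]
ee_rot: [3.142, 0.001, -3.034]
contact_force: [0.5, -0.7, 0.6]
grip_width: 25.1
grasp_force: 0.0
clock: 9.55
tool_pos: [628.1, 49.9, 150.2]
ee_rot: [3.141, 0.003, -3.034]
contact_force: [0.5, 1.7, 5.3]
grip_width: 16.0
grasp_force: 78.0
```

```bash
python3 - <<'E'
import numpy as np
# arc in tool axes: tool x = -locker x, tool y = +locker y
p=lambda a:155*np.array([np.sin(a),-np.cos(a)])
A=np.r_[0:1.68:0.12,1.70]
for a,b in zip(A,A[1:]):print(round(b,2),(p(b)-p(a)).round(1))
E
```

```text
0.12 [18.6  1.1]
0.24 [18.3  3.3]
0.36 [17.8  5.5]
0.48 [17.   7.6]
0.6 [15.9  9.6]
0.72 [14.7 11.4]
0.84 [13.2 13.1]
0.96 [11.6 14.6]
1.08 [ 9.7 15.8]
1.2 [ 7.8 16.9]
1.32 [ 5.7 17.7]
1.44 [ 3.5 18.3]
1.56 [ 1.3 18.5]
1.7 [-1.3 21.6]
```

```bash
python3 -m creep '[{"wx":0,"wy":0,"wz":0,"x":0.0186,"y":0.0011,"z":0,"jaw":10},{"wx":0,"wy":0,"wz":0,"x":0.0183,"y":0.0033,"z":0,"jaw":10},{"wx":0,"wy":0,"wz":0,"x":0,"y":0,"z":0,"jaw":10}]' 90
```

```text
clock: 9.93
tool_pos: [590.2, 50.4, 150.2]
ee_rot: [3.14, 0.003, -3.034]
contact_force: [0.9, 1.5, 6.4]
grip_width: 15.6
grasp_force: 88.1
```

```bash
python3 -m creep '[{"wx":0,"wy":0,"wz":0,"x":0.0178,"y":0.0055,"z":0,"jaw":10},{"wx":0,"wy":0,"wz":0,"x":0.017,"y":0.0076,"z":0,"jaw":10},{"wx":0,"wy":0,"wz":0,"x":0.0159,"y":0.0096,"z":0,"jaw":10},{"wx":0,"wy":0,"wz":0,"x":0.0147,"y":0.0114,"z":0,"jaw":10},{"wx":0,"wy":0,"wz":0,"x":0,"y":0,"z":0,"jaw":10}]' 100
```

```text
clock: 10.55
tool_pos: [522.0, 77.3, 150.1]
ee_rot: [3.141, 0.004, -3.034]
contact_force: [2.3, -0.0, 5.4]
grip_width: 15.4
grasp_force: 98.5
```

```bash
python3 -m creep '[{"wx":0,"wy":0,"wz":0,"x":0.0132,"y":0.0131,"z":0,"jaw":10},{"wx":0,"wy":0,"wz":0,"x":0.0116,"y":0.0146,"z":0,"jaw":10},{"wx":0,"wy":0,"wz":0,"x":0.0097,"y":0.0158,"z":0,"jaw":10},{"wx":0,"wy":0,"wz":0,"x":0,"y":0,"z":0,"jaw":10}]' 100
```

```text
clock: 11.05
tool_pos: [483.2, 116.7, 150.1]
ee_rot: [3.141, 0.003, -3.034]
contact_force: [1.5, -2.6, 9.0]
grip_width: 15.4
grasp_force: 99.4
```

```bash
python3 -m creep '[{"wx":0,"wy":0,"wz":0,"x":0.0078,"y":0.0169,"z":0,"jaw":10},{"wx":0,"wy":0,"wz":0,"x":0.0057,"y":0.0177,"z":0,"jaw":10},{"wx":0,"wy":0,"wz":0,"x":0.0035,"y":0.0183,"z":0,"jaw":10},{"wx":0,"wy":0,"wz":0,"x":0.0013,"y":0.0185,"z":0,"jaw":10},{"wx":0,"wy":0,"wz":0,"x":-0.001,"y":0.017,"z":0,"jaw":10}]'
python3 -m creep '[{"wx":0,"wy":0,"wz":0,"x":0,"y":0,"z":0,"jaw":10},{"wx":0,"wy":0,"wz":0,"x":0,"y":0,"z":0,"jaw":10},{"wx":0,"wy":0,"wz":0,"x":0,"y":0,"z":0,"jaw":10}]'
python3 - <<'E'
from h import *
from plant import snapshot,monitor
S=[snapshot(n)["color"][:,:,::-1] for n in("top","side")]
cv2.imwrite("pics/c3.png",np.hstack([cv2.resize(S[0][140:320,190:390],(400,360)),cv2.resize(S[1][140:320,230:430],(400,360))]))
t=monitor.get_obs()["tool_pos"];h=np.array([609.5,205]);a=0.1065
d=t[:2]-h;L=[d@[np.cos(a),np.sin(a)],d@[-np.sin(a),np.cos(a)]];print(t,L,np.hypot(*L),np.arctan2(-L[0],-L[1]))
E
```

```text
clock: 11.68
tool_pos: [456.3, 201.2, 150.0]
ee_rot: [-3.141, 0.001, -3.037]
contact_force: [-2.6, -7.5, 13.5]
grip_width: 15.4
grasp_force: 99.6
clock: 12.05
tool_pos: [456.3, 201.8, 150.0]
ee_rot: [3.141, 0.001, -3.036]
contact_force: [-5.1, -3.0, 13.3]
grip_width: 14.9
grasp_force: 99.6
[456.35016684 201.76279662 150.05964576] [np.float64(-152.6262327221701), np.float64(13.06077969405018)] 153.1840425148081 1.656161981960114
```

View pics/c3.png

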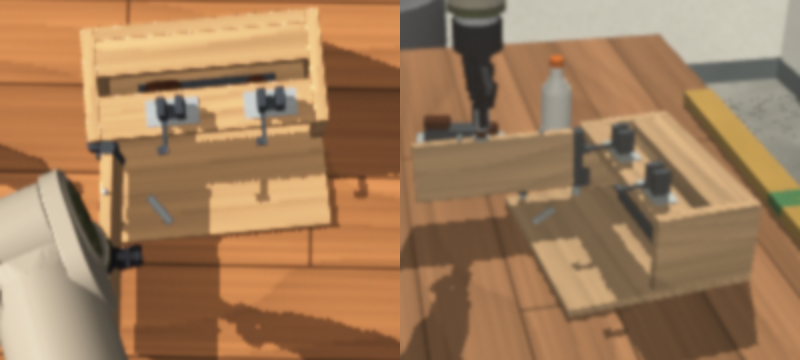

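The picture shows the gate about square to the front or slightly beyond (gate edge from crop (105,150) to (115,255)), held at the post, and both catches squeezed at (172,105) and (272,98).

```bash
python3 -c "
from plant import arm
print(arm.hand_in())"
```

```text
the job is handed in; nothing more can be done
None
```

I squeezed the free-end catch and then the hinge catch, swung the gate past its detent to about 1.66 rad (a little past square), and handed in at about 12 s on the robot's clock, with the fingers still gripping the post at about 100 N; the hand-in returned no verdict.

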